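Lock the bayonet cap onto the solvent filter housing

ROBOT

A 6-joint arm with a two-finger parallel gripper is mounted at the origin on a cart in front of the work surface, level with it; the furniture and walls round the work are solid. World frame = base frame: x ahead of the robot, y to its left, z up, the work surface at z = 0. Lengths are in m, angles in rad, forces in N, time in s.
With the tool pointing down it reaches from about 0.35 to 0.975 m from the base axis. Payload 4.9 kg.
Tool frame: the origin (TCP) lies at the very end of the fingers, on their centre line; the grasp point (between the pads) lies ctrl.grip_point_offset behind it (ctrl.grip_point_offset is the distance from the TCP to the grasp point, in m); z points along the fingers, y is the line along which they close (so a half turn about z gives the same grasp; the last joint's range is limited). The gripper opens to 85 mm and grips with 20 to 120 N. Pads are 22 mm wide; open, the fingers measure 114 mm over their backs; the gripper's body (76 mm by 85 mm) begins 54 mm behind the grasp point. The pads swing forward as they close: fully open they stand 13 mm farther back than shut.
Start: joints at [1.225, 0.053, 1.613, -0, 1.476, -0.119], TCP at [0.141, 0.609, 0.194] pointing down, gripper open.
Joint ranges: [-3.01, 3.01], [-1.01, 2.22], [0.06, 2.58], [-1.02, 4.17], [0.09, 2.62], [-3.14, 3.14]. Speed limits (rad/s): [2.57, 2.57, 3.14, 3.14, 3.14, 3.14].

INTERFACE

Orientations are given as a rotation vector (axis times angle).
In Python, from station import ctrl gives the robot as it stands. The module is installed in compiled form; this text tells all that it offers.
- The arm moves only by the tool drive_tool, never from a script. Its argument "steps" is a list of rows, each an object with "translation": the shift along the tool's x, y, z normalised to -1 to 1, where 1 is 4 cm, a list of three; "angular": the turn, a rotation vector about the tool's x, y, z normalised to -1 to 1, where 1 is 8 degrees, a list of three; "gripper": the opening, from 0 (shut) to 1 (fully open). In form: [{"translation": [dx, dy, dz], "angular": [wx, wy, wz], "gripper": gripper}, ...]. A call has 1 to 8 rows; each row shifts and turns the commanded pose from where the row before left it, along the tool's axes as they then stand; what a row does not reach is not made up. A row lasts 1/8 s, in which the tool goes at most 62.5 mm and 10.7 degrees, less where a joint would pass 70% of its speed; a pose out of reach is approached as far as the arm can. A call with a number of a shift or a turn outside -1 to 1 is refused whole. A call with a gripper value outside its range is refused whole. The fingers move at their own pace and stop on an object; "force" is the grip in N (left out, the last holds). Time passes only in rows, so rows that do not move let the fingers close. It gives the time, the measured TCP pose, the force, the opening and the grip force at its end, in the units of the state.
- ctrl.get_obs(): the state, without advancing time (a new reading comes with each control period).
- ctrl.get_image(name): name is "side" or "top" or "wrist"; returns a dict with "color" (480x640x3 uint8, red, green, blue), "depth" (480x640 float32, m along the optical axis (not along the pixel's ray), 0 where there is no reading), "fx", "fy", "cx", "cy" (pixels), "R" (3x3) and "t" (3): a world point X has camera coordinates R X + t. Camera axes: x right, y down, z forward; pixel columns grow to the right and rows downward; lengths in m; the calibration is good to about 2 mm. A picture is of the moment at which its call begins.
- ctrl.finish_job(): hands the job in; it is judged then, once.
The state is a dict: "t": time; "q": joint angles; "dq": joint speeds; "effort": joint torques, N m; "tool_pos": TCP position; "tool_rot": TCP orientation; "contact_force": force on the tool from outside, world axes, zero at the start; "wrist_torque": the same for the moment, N m; "opening": finger opening in m; "grip_force": force on a finger pad.
Only numpy, scipy, OpenCV 4.12 (cv2) and the standard library are available. Lean on these libraries where they do the work, as an engineer would, in place of code of your own. Each camera call takes 0.05 s, during which the arm holds its last target. There are 200 camera calls.

TASK

Close the solvent filter: put the loose grey cap into the round filter housing, find the angle at which its two lugs drop through the slots of the steel collar, push it in against the spring and turn it clockwise to the stop, then let go so that it springs up into its lock. Do it gently, never forcing it (a force of about 6 kg is already too much), and do not disturb the beaker or the handheld meter.

Things in the scene. Friction and masses are not known exactly. Their poses are not given: they have to be found in the camera images.
- cap: Loose grey filter cap, about 160 g, upright on the bench on its plug. Origin at the centre of the plug's underside, z up; same after a half turn. Plug 40 mm in diameter, z 0 to 24 mm, foot tapered to 32 mm over the lowest 5 mm; flange 60 mm in diameter, z 24 to 29 mm; on it the wing grip, to be pinched from above: 54 mm long (x), 20 mm wide (y), z 29 to 61 mm.
- cap_lugs (a point): On the cap's axis at the middle height of its two steel lugs, 10.5 mm above the cap's origin. The lugs stick out of the plug at the cap's +x and -x, in line with the wing grip, to 27 mm from the axis; each 8 mm wide and 5 mm high (cap z 8 to 13 mm).
- housing: Filter housing fixed to the bench: aluminium base plate 96 x 96 x 10 mm, round cup of 74 mm outer diameter, open at the top, rim at z 62 mm. Origin at the centre of the plate's underside, z up the cup's axis; two hose stubs along +y and -y (28 mm up, reaching out 61 mm). Its mouth is closed by turning the cap clockwise seen from above (cap yaw falls).
- mouth (a point): Centre of the housing's mouth, z 62 mm. Flush with it a steel collar: bore 43 mm, lip 5 mm thick, two slots half a turn apart, 11 mm wide, to let the lugs through. The slot line is 0.15 to 1.35 rad anticlockwise of the housing's x axis: the collar is clamped rigidly anywhere in that range. That angle is not measured; look or feel for it. Lugs standing on the lip: cap origin at housing z 54 mm.
- plate_top (a point): Top centre of the sprung plate in the cup, as unloaded: housing z 48 mm. With the lugs through the slots the plug rests on it, cap origin at z about 47 mm. Spring 1.5 N per mm. Between slot and pocket the cap turns only when pushed in below z 41 mm (40 mm is good, about 12 N; the plate bottoms at 38.5 mm). From the slots anticlockwise is blocked.
- seat (a point): Where the cap's origin stands once locked: housing z 44 mm, on the axis. The locking pockets are on the lip's underside about 0.8 rad clockwise of the slots, with about 0.1 rad of play before the end stop. Let go there, the cap is sprung up (6 N) to this height. Let go short of it, it stands at z 41 mm under the lip; let go in the slots, at 47 mm: not locked.
- beaker: 100 ml glass beaker, 53 mm in diameter, 68 mm high, empty, near the bench's front edge; to be left alone. Origin at the centre of its underside.
- handheld_meter: Handheld meter, 105 x 55 x 24 mm, lying near the front edge; to be left alone. Origin at the centre of its underside.
Mind the look-alikes: they are no part of the job. Leave any green, orange or pink look-alike of the cap alone.

How it is judged:
On the way, in this order (a step that is already met when the one before it is completed fails the run):
1. the cap is lifted off the bench (height (world z) of cap above 0.03 m and horizontal distance between cap and housing above 0.06 m), for 0.1 s.
2. the cap's lugs are down through the slots of the collar (z of cap in the frame of housing below 0.0495 m and horizontal distance between cap and housing below 0.004 m), for 0.05 s.
At the end, for the whole second after the job is handed in: The cap sits upright and at rest in the housing's mouth (within 4 mm of its axis, within 0.1 rad of vertical) and turned and sprung up into the locking pockets: its origin 42.6 to 45.4 mm above the housing's origin (z of cap in the frame of housing between 0.0426 and 0.0454 m and horizontal distance between cap and housing below 0.004 m and angle between cap's own z axis and vertical below 0.1 rad and linear speed of cap below 0.01 m/s); the robot touches nothing.
It fails at once if the cap is forced: more than 60 N between cap and housing (contact force between cap and housing above 60 N).
It fails at once if the beaker is pushed away or tipped (distance of beaker from where it was at the start of the episode above 0.02 m or angle between beaker's own z axis and vertical above 0.4 rad).
It fails at once if the handheld meter is pushed away (distance of handheld_meter from where it was at the start of the episode above 0.02 m).
It also fails if it takes over 72 s, if anything falls off the work surface, if the arm or the gripper's body presses on something with over 40 N, if the wrist force passes 120 N, or if a joint passes its speed limit or range.

## Working session

There is one attempt and no reset: what is moved stays moved. The work goes in short steps, Python scripts to look and compute and a tool call to move; the robot and the scene stay as the last step left them, time stands still between calls to the robot, and variables do not carry over. Pictures are saved under pics/ and viewed, at most 10 in all, crops included, and the job is handed in when it is done.

Besides the shell and the picture viewer there is one more tool, called after "Request:" by a JSON object that holds its "method" and its "body". drive_tool: Moves the arm, as the interface text tells. Its arguments: {"type":"object","properties":{"steps":{"type":"array"},"force":{"type":"number"}},"required":["steps"]}

```bash
mkdir -p pics; cat > h.py <<'E'
import numpy as np, cv2
from station import ctrl
def ray(im,u,v):
    R=np.array(im["R"]);t=np.array(im["t"])
    d=R.T@np.array([(u-im["cx"])/im["fx"],(v-im["cy"])/im["fy"],1.]);return -R.T@t,d
def onz(im,u,v,z):
    o,d=ray(im,u,v);return o+d*(z-o[2])/d[2]
def pt(im,u,v):
    o,d=ray(im,u,v);return o+d*im["depth"][int(v),int(u)]
def proj(im,X):
    c=np.array(im["R"])@np.array(X)+np.array(im["t"]);return im["fx"]*c[0]/c[2]+im["cx"],im["fy"]*c[1]/c[2]+im["cy"]
def save(name,c):
    cv2.imwrite("pics/"+name,cv2.cvtColor(c,cv2.COLOR_RGB2BGR))
def cloud(im):
    v,u=np.mgrid[0:480,0:640];d=im["depth"];R=np.array(im["R"]);t=np.array(im["t"])
    c=np.stack([(u-im["cx"])/im["fx"]*d,(v-im["cy"])/im["fy"]*d,d],-1)
    return (c-t)@R
E
python3 - <<'E'
from h import *
import pickle
ims={n:ctrl.get_image(n) for n in("top","side","wrist")}
pickle.dump(ims,open("ims.pkl","wb"))
for n in("top","side"): save(n+"0.png",ims[n]["color"])
for n,i in ims.items(): print(n,i["fx"],-np.array(i["R"]).T@np.array(i["t"]))
o=ctrl.get_obs();print(o,ctrl.grip_point_offset)
E
```

```text
top 444.0126474887339 [ 0.33530116 -0.14302838  0.91961877]
side 514.8076227226094 [ 0.8648629  -0.39645854  0.81194856]
wrist 411.6774284720942 [0.07398315 0.62324825 0.37298652]
{'t': 0.15, 'q': array([ 1.22500346e+00,  5.31931854e-02,  1.61400575e+00, -1.21410179e-05,
        1.47600389e+00, -1.18979178e-01]), 'dq': array([ 2.11182956e-03, -2.17395140e-03, -3.28536837e-03,  7.68146568e-05,
        2.72607779e-04, -4.32479747e-04]), 'effort': array([-4.96663833e-04, -3.94244671e+01, -3.70718980e+01, -1.42054841e-04,
        4.59561590e-03, -1.50035385e-05]), 'tool_pos': array([0.14034634, 0.60846565, 0.19343672]), 'tool_rot': array([-3.55472354e-01, -3.12105460e+00,  2.46536263e-03]), 'contact_force': array([-0.98854887,  0.04503849,  0.44636517]), 'wrist_torque': array([-0.0119707 , -0.01130558,  0.02700357]), 'grip_force': 0.0, 'opening': 0.08528216030118557} 0.0187
```

View pics/top0.png

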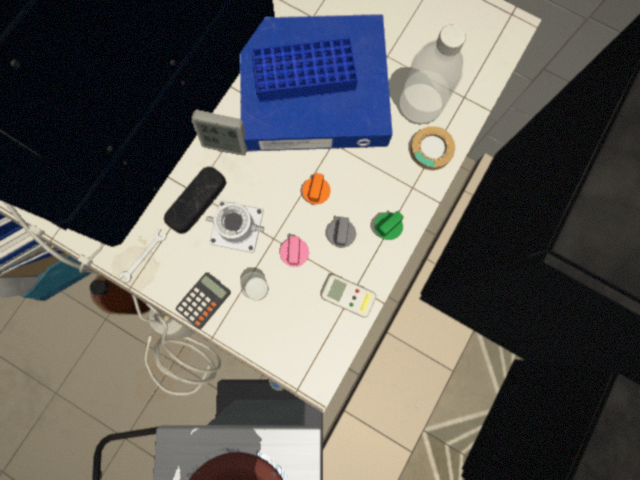

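View pics/side0.png

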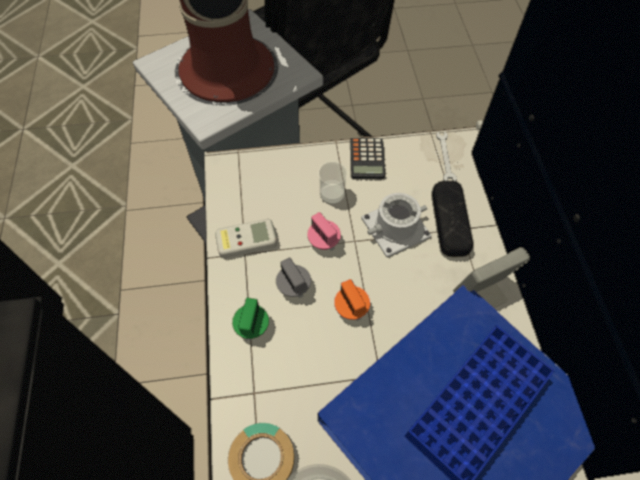

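Caps: green at top (389,225) and side (251,319), orange at (316,188) and (353,300), pink at (293,250) and (324,233), grey at (341,232) and (294,278). The grey one is the only match for the loose grey cap. The housing is at (236,225) and (400,215), the beaker at (255,286), and the meter at (348,294).

```bash
python3 - <<'E'
from h import *
import pickle
ims=pickle.load(open("ims.pkl","rb"))
def crop(n,u,v,r=32): return cv2.resize(ims[n]["color"][v-r:v+r,u-r:u+r],(300,300),interpolation=cv2.INTER_CUBIC)
save("crop1.png",np.vstack([np.hstack([crop("top",341,232),crop("top",236,225)]),np.hstack([crop("side",294,278),crop("side",400,215)])]))
T=ims["top"];S=ims["side"]
for n,I,c,hc in(("top",T,(341,232),(236,225)),("side",S,(294,278),(400,215))):
    P=cloud(I)
    for nm,(u,v) in(("cap",c),("hous",hc)):
        r=40;Q=P[v-r:v+r,u-r:u+r].reshape(-1,3);C=I["color"][v-r:v+r,u-r:u+r].reshape(-1,3).astype(int)
        grey=(C.max(1)-C.min(1)<28)&(C.max(1)<190)
        if nm=="cap":
            for lo,hi in((.018,.04),(.054,.068)):
                q=Q[grey&(Q[:,2]>lo)&(Q[:,2]<hi)]
                if len(q)>8:
                    rct=cv2.minAreaRect((q[:,:2]*1000).astype(np.float32));print(n,nm,lo,len(q),q.mean(0).round(4),np.median(q[:,2]),[np.round(x,1) for x in rct])
        else:
            q=Q[(Q[:,2]>.056)&(Q[:,2]<.07)]
            c0,r0=cv2.minEnclosingCircle((q[:,:2]*1000).astype(np.float32));print(n,nm,len(q),np.round(c0,1),r0,np.median(q[:,2]))
            q=Q[(Q[:,2]>.007)&(Q[:,2]<.015)];print(len(q),[np.round(x,1) for x in cv2.minAreaRect((q[:,:2]*1000).astype(np.float32))])
E
```

```text
top cap 0.018 374 [ 0.5305 -0.1982  0.0289] 0.028709489973956216 [array([ 530.7, -198.8]), array([58.5, 55.3]), np.float64(83.2)]
top cap 0.054 275 [ 0.5318 -0.1992  0.0603] 0.0602998194681157 [array([ 532.6, -199.5]), array([21.2, 53.4]), np.float64(82.0)]
top hous 667 [550.   20.2] 37.01527404785156 0.061912009519155285
759 [array([553.5,  27.6]), array([136.8, 120.9]), np.float64(57.0)]
side cap 0.018 646 [ 0.5167 -0.2048  0.0295] 0.030202030990028245 [array([ 510.8, -208.3]), array([ 92.8, 156.6]), np.float64(58.3)]
side cap 0.054 413 [ 0.5343 -0.2033  0.0617] 0.062083289712776865 [array([ 527.8, -233.9]), array([87.8, 54.6]), np.float64(81.3)]
side hous 839 [549.   18.4] 37.589054107666016 0.06342015712044637
912 [array([530.2,  39.9]), array([137.1, 176.1]), np.float64(53.3)]
```

View pics/crop1.png

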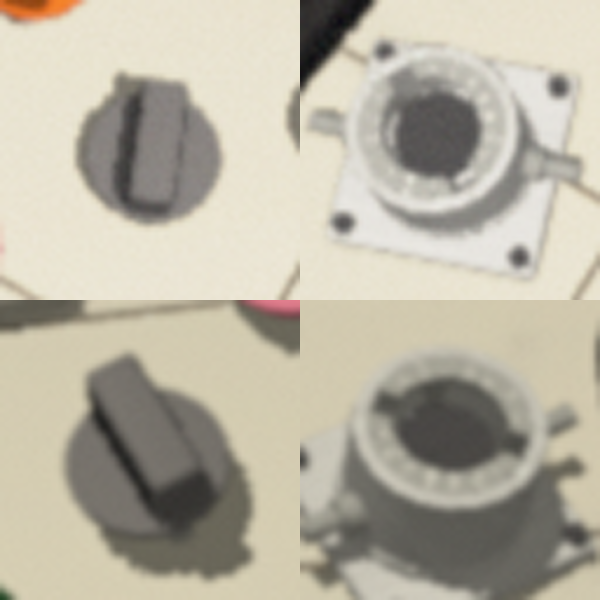

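The crop shows the grey cap (upper left, lower left) with an unobstructed wing grip, and the housing with dark slot notches at about (387,400)/(518,442) in the side crop and (400,80)/(457,180) in the top crop. Next I'll compute their angles.

```bash
python3 - <<'E'
from h import *
import pickle
ims=pickle.load(open("ims.pkl","rb"))
T=ims["top"];S=ims["side"];k=300/64
def m(n,pts,u0,v0,z):
    a,b=[onz(ims[n],u0-32+p[0]/k,v0-32+p[1]/k,z)[:2] for p in pts];d=b-a
    print(n,a.round(4),b.round(4),((a+b)/2).round(4),np.degrees(np.arctan2(d[1],d[0]))%180)
m("side",[(87,100),(218,142)],400,215,.0605)
m("top",[(100,80),(157,180)],236,225,.0605)
m("top",[(25,122),(270,165)],236,225,.028) #stubs
m("top",[(43,222),(85,50)],236,225,.01)
m("top",[(43,222),(258,86)],236,225,.01)
m("top",[(220,257),(85,50)],236,225,.01)
m("top",[(168,85),(150,208)],341,232,.061)
m("side",[(125,58),(180,190)],294,278,.061)
# two-view triangulation wing top centre and mouth center
def tri(a,b):
    A=[];B=[]
    for I,(u,v) in((T,a),(S,b)):
        o,d=ray(I,u,v);d/=np.linalg.norm(d);M=np.eye(3)-np.outer(d,d);A.append(M);B.append(M@o)
    return np.linalg.lstsq(np.vstack(A),np.hstack(B),rcond=None)[0]
print(tri((341-32+158/k,232-32+147/k),(294-32+153/k,278-32+124/k)))
print(tri((236-32+133/k,225-32+130/k),(400-32+150/k,215-32+126/k)))
o=ctrl.get_obs();print(cv2.Rodrigues(o["tool_rot"])[0].round(3))
W=ims["wrist"];Rt=cv2.Rodrigues(o["tool_rot"])[0];print("cam in tool",Rt.T@(-np.array(W["R"]).T@np.array(W["t"])-o["tool_pos"]),(np.array(W["R"])@Rt).round(3))
E
```

```text
side [0.5258 0.0093] [0.5699 0.0358] [0.5479 0.0225] 30.956876505629683
top [0.5696 0.0342] [0.5263 0.0081] [0.548  0.0211] 31.076730779866836
top [0.559  0.0729] [ 0.5408 -0.0354] [0.5499 0.0188] 80.44318912958677
top [0.5178 0.0667] [0.5974 0.0521] [0.5576 0.0594] 169.58673433053988
top [0.5178 0.0667] [ 0.5814 -0.0266] [0.5496 0.0201] 124.28228038240704
top [ 0.5028 -0.0125] [0.5974 0.0521] [0.5501 0.0198] 34.31956290544673
top [ 0.5556 -0.2045] [ 0.5022 -0.1967] [ 0.5289 -0.2006] 171.72616744495696
side [ 0.5091 -0.1914] [ 0.5624 -0.2065] [ 0.5358 -0.199 ] 164.21600461197553
[ 0.5315032  -0.19870675  0.05230638]
[0.54848704 0.02001005 0.05972508]
[[-0.974  0.225 -0.001]
 [ 0.225  0.974 -0.002]
 [ 0.    -0.002 -1.   ]]
cam in tool [ 0.06801987 -0.00080661 -0.17953656] [[ 0.001  1.    -0.   ]
 [-0.963  0.001 -0.268]
 [-0.268  0.     0.963]]
```

```bash
python3 - <<'E'
from h import *
import pickle
ims=pickle.load(open("ims.pkl","rb"))
P=np.vstack([cloud(ims[n])[ims[n]["depth"]>0] for n in("top","side")])
for a in np.linspace(0,1,11):
    c=np.array([.14,.608])*(1-a)+np.array([.532,-.2])*a
    m=np.hypot(*(P[:,:2]-c).T)<.12; print(c.round(2),m.sum(),P[m,2].max().round(3) if m.any() else None)
m=(P[:,2]>.2)&(P[:,0]>.2)&(P[:,0]<1.1)&(abs(P[:,1])<.7);q=P[m];
for y in np.arange(-.7,.7,.1):
    s=q[(q[:,1]>y)&(q[:,1]<y+.1)]; print(round(y,1),len(s),s.min(0).round(2) if len(s) else "",s.max(0).round(2) if len(s) else "")
E
```

```text
[0.14 0.61] 3714 -0.732
[0.18 0.53] 3622 -0.724
[0.22 0.45] 3269 -0.525
[0.26 0.37] 3332 -0.405
[0.3  0.28] 2774 -0.403
[0.34 0.2 ] 5804 0.021
[0.38 0.12] 12039 0.021
[0.41 0.04] 18811 0.072
[ 0.45 -0.04] 21398 0.072
[ 0.49 -0.12] 22754 0.072
[ 0.53 -0.2 ] 24231 0.067
-0.7 9056 [ 0.35 -0.7   0.2 ] [ 0.79 -0.6   0.26]
-0.6 13792 [ 0.39 -0.6   0.2 ] [ 0.62 -0.51  0.26]
-0.5 7 [ 0.83 -0.4   0.23] [ 0.85 -0.4   0.24]
-0.4 729 [ 0.82 -0.4   0.2 ] [ 0.86 -0.36  0.24]
-0.3 0  
-0.2 0  
-0.1 258 [ 0.95 -0.02  0.2 ] [ 0.98 -0.    0.23]
-0.0 13109 [0.77 0.   0.2 ] [0.97 0.1  0.39]
0.1 38229 [0.6 0.1 0.2] [0.79 0.2  0.53]
0.2 14789 [0.5 0.2 0.2] [0.62 0.3  0.48]
0.3 41 [0.61 0.3  0.22] [0.62 0.31 0.32]
0.4 0  
0.5 0  
0.6 0
```

Request:
{"method": "drive_tool", "body": {"steps": [{"translation": [-0.35, -0.44, 0], "angular": [0, 0, 0], "gripper": 1}, {"translation": [-0.7, -0.87, 0], "angular": [0, 0, 0], "gripper": 1}, {"translation": [-0.7, -0.87, 0], "angular": [0, 0, 0], "gripper": 1}, {"translation": [-0.7, -0.87, 0], "angular": [0, 0, 0], "gripper": 1}]}}

```text
t: 0.65
tool_pos: [0.2089, 0.4667, 0.194]
tool_rot: [0.355, 3.121, -0.001]
contact_force: [0.1, -0.1, 0.1]
opening: 0.0853
grip_force: 0.0
```

Request:
{"method": "drive_tool", "body": {"steps": [{"translation": [-0.68, -0.85, 0], "angular": [0, 0, 0], "gripper": 1}, {"translation": [-0.68, -0.85, 0], "angular": [0, 0, 0], "gripper": 1}, {"translation": [-0.68, -0.85, 0], "angular": [0, 0, 0], "gripper": 1}, {"translation": [-0.68, -0.85, 0], "angular": [0, 0, 0], "gripper": 1}, {"translation": [-0.68, -0.85, 0], "angular": [0, 0, 0], "gripper": 1}, {"translation": [-0.68, -0.85, 0], "angular": [0, 0, 0], "gripper": 1}, {"translation": [-0.68, -0.85, 0], "angular": [0, 0, 0], "gripper": 1}, {"translation": [-0.68, -0.85, 0], "angular": [0, 0, 0], "gripper": 1}]}}

```text
t: 1.65
tool_pos: [0.3597, 0.1528, 0.1942]
tool_rot: [0.355, 3.121, 0.0]
contact_force: [0.7, 0.5, -0.6]
opening: 0.085
grip_force: 0.0
```

Request:
{"method": "drive_tool", "body": {"steps": [{"translation": [-0.68, -0.85, 0], "angular": [0, 0, 0], "gripper": 1}, {"translation": [-0.68, -0.85, 0], "angular": [0, 0, 0], "gripper": 1}, {"translation": [-0.68, -0.85, 0], "angular": [0, 0, 0], "gripper": 1}, {"translation": [-0.4, -0.4, 0], "angular": [0, 0, 0], "gripper": 1}, {"translation": [0, 0, 0], "angular": [0, 0, 0], "gripper": 1}]}}

```text
t: 2.28
tool_pos: [0.4281, 0.0162, 0.194]
tool_rot: [-0.36, -3.12, -0.0]
contact_force: [0.2, 0.1, 0.6]
opening: 0.0856
grip_force: 0.0
```

```bash
python3 - <<'E'
from h import *
import pickle
W=ctrl.get_image("wrist");pickle.dump(W,open("w1.pkl","wb"))
u,v=map(int,proj(W,[.5495,.0195,.062]));print(u,v)
x0,y0=max(0,u-75),max(0,v-75)
c=W["color"][y0:y0+150,x0:x0+150];print(x0,y0,c.shape)
save("w1.png",cv2.resize(c,None,fx=4,fy=4,interpolation=cv2.INTER_CUBIC))
E
```

```text
355 345
280 270 (150, 150, 3)
```

View pics/w1.png

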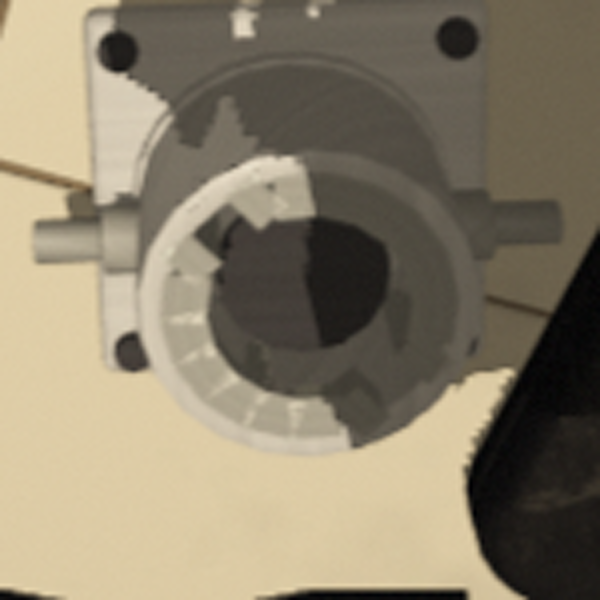

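The wrist view shows the collar rim centred near (309,303), with a slot notch at about (212,237) and another in shadow at about (365,393).

```bash
python3 - <<'E'
from h import *
import pickle
W=pickle.load(open("w1.pkl","rb"))
g=lambda p,z=.062:onz(W,280+p[0]/4,270+p[1]/4,z)[:2]
# rim
print("rim",[g(p).round(4) for p in((139,303),(478,303),(309,150),(309,455))])
c=(g((139,303))+g((478,303)))/2; c[0]=(g((309,150))[0]+g((309,455))[0])/2;print(c)
for p in((212,237),(222,243),(200,238),(228,208),(205,225),(365,393),(350,375),(340,415),(385,380)):
    d=g(p)-c;print(p,np.degrees(np.arctan2(d[1],d[0])).round(1),np.linalg.norm(d).round(4))
# contrast-enhanced crop of the collar, top-down rectified
S=6 # px per mm
ys,xs=np.mgrid[0:540,0:540];X=c[0]+.045-ys/S/1000;Y=c[1]+.045-xs/S/1000
R=np.array(W["R"]);t=np.array(W["t"]);C=np.stack([X,Y,0*X+.062],-1)@R.T+t
im=cv2.remap(W["color"],(W["fx"]*C[...,0]/C[...,2]+W["cx"]).astype(np.float32),(W["fy"]*C[...,1]/C[...,2]+W["cy"]).astype(np.float32),cv2.INTER_CUBIC)
save("w1r.png",(255*(im/255.)**.5).astype(np.uint8))
E
```

```text
rim [array([ 0.5415, -0.0146]), array([0.5578, 0.0556]), array([0.5149, 0.0278]), array([0.5862, 0.0131])]
[0.55053184 0.02049763]
(212, 237) -141.3 0.0265
(222, 243) -141.8 0.024
(200, 238) -137.8 0.0284
(228, 208) -155.9 0.0291
(205, 225) -143.8 0.0295
(365, 393) 17.8 0.0244
(350, 375) 15.9 0.0189
(340, 415) 2.4 0.0274
(385, 380) 30.2 0.0244
```

View pics/w1r.png

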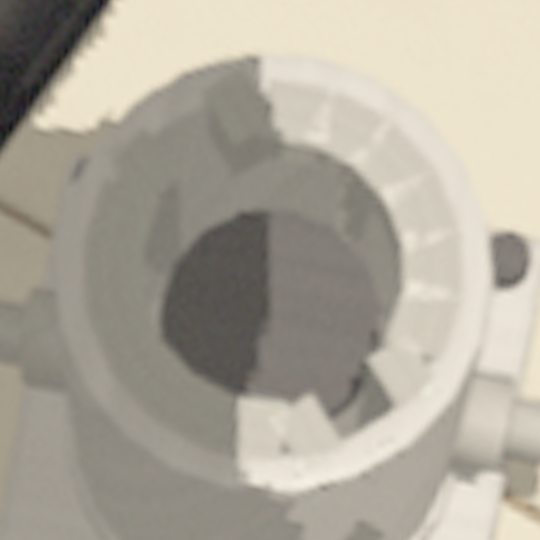

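Request:
{"method": "drive_tool", "body": {"steps": [{"translation": [-0.62, -0.78, 0], "angular": [0, 0, 0], "gripper": 1}, {"translation": [-0.62, -0.78, 0], "angular": [0, 0, 0], "gripper": 1}, {"translation": [-0.62, -0.78, 0], "angular": [0, 0, 0], "gripper": 1}, {"translation": [0, 0, 0], "angular": [0, 0, 0], "gripper": 1}]}}

```text
t: 2.82
tool_pos: [0.4797, -0.0913, 0.1942]
tool_rot: [-0.358, -3.12, -0.0]
contact_force: [-0.7, 0.9, -0.2]
opening: 0.0851
grip_force: 0.0
```

```bash
cat >> h.py <<'E'
def rect(W,c,z,gam=.6,half=.04,S=5):
    n=int(2*half*1000*S);ys,xs=np.mgrid[0:n,0:n];X=c[0]+half-ys/S/1000;Y=c[1]+half-xs/S/1000
    R=np.array(W["R"]);t=np.array(W["t"]);C=np.stack([X,Y,0*X+z],-1)@R.T+t
    im=cv2.remap(W["color"],(W["fx"]*C[...,0]/C[...,2]+W["cx"]).astype(np.float32),(W["fy"]*C[...,1]/C[...,2]+W["cy"]).astype(np.float32),cv2.INTER_CUBIC)
    return (255*(im/255.)**gam).astype(np.uint8)
E
python3 - <<'E'
from h import *
import pickle
W=ctrl.get_image("wrist");pickle.dump(W,open("w2.pkl","wb"))
ims=pickle.load(open("ims.pkl","rb"));c=(.55,.02)
print(proj(W,[.55,.02,.062]))
a=rect(W,c,.062,.7,.04,3.7);b=rect(ims["top"],c,.062,.7,.04,3.7);d=rect(ims["side"],c,.062,.7,.04,3.7);e=rect(pickle.load(open("w1.pkl","rb")),c,.062,.7,.04,3.7)
save("r2.png",np.vstack([np.hstack([a,b]),np.hstack([d,e])]))
E
```

```text
(np.float64(474.56332050195317), np.float64(263.48566120854))
```

View pics/r2.png

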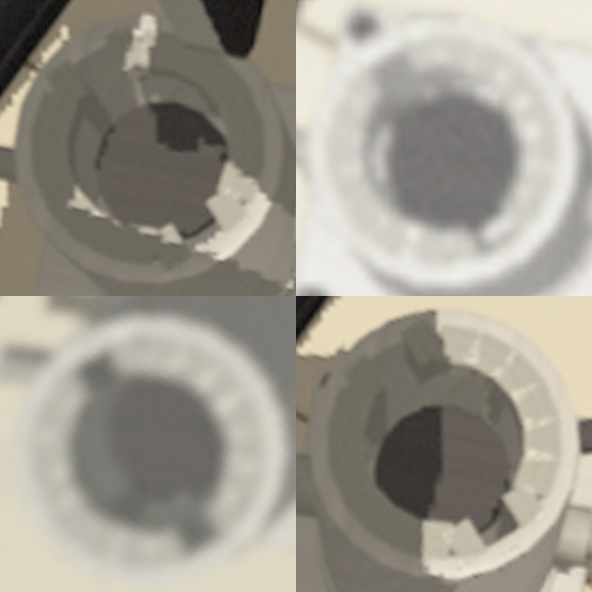

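The side rectification (lower left) shows both slots clearly lit, at (97,372) and (195,535). That puts the slot line at about 31° in world, and the top view agrees. Next I'll go above the cap.

Request:
{"method": "drive_tool", "body": {"steps": [{"translation": [-0.63, -0.78, 0], "angular": [0, 0, 0], "gripper": 1}, {"translation": [-0.63, -0.78, 0], "angular": [0, 0, 0], "gripper": 1}, {"translation": [-0.62, -0.78, 0], "angular": [0, 0, 0], "gripper": 1}, {"translation": [0, 0, 0], "angular": [0, 0, -0.62], "gripper": 1}, {"translation": [0, 0, 0], "angular": [0, 0, 0], "gripper": 1}]}}

```text
t: 3.5
tool_pos: [0.5316, -0.1973, 0.1943]
tool_rot: [-0.219, -3.134, -0.001]
contact_force: [-0.7, -0.3, -0.2]
opening: 0.0855
grip_force: 0.0
```

```bash
python3 - <<'E'
from h import *
W=ctrl.get_image("wrist");P=cloud(W);C=W["color"].astype(int)
near=np.hypot(P[...,0]-.532,P[...,1]+.199)<.05
for lo,hi in((.022,.036),(.055,.068)):
    m=near&(P[...,2]>lo)&(P[...,2]<hi)&(C.max(-1)-C.min(-1)<40)
    q=P[m];print(len(q),np.median(q[:,2]),[np.round(x,1) for x in cv2.minAreaRect((q[:,:2]*1000).astype(np.float32))],q.mean(0))
o=ctrl.get_obs();R=cv2.Rodrigues(o["tool_rot"])[0];print(o["tool_pos"],np.degrees(np.arctan2(R[1,1],R[0,1])),o["q"])
E
```

```text
2071 0.02915998519675527 [array([ 532.1, -200.1]), array([59.3, 56.4]), np.float64(81.6)] [ 0.53135895 -0.19976827  0.02919352]
1755 0.06096631127246357 [array([ 533.2, -200.6]), array([20.6, 53.9]), np.float64(82.4)] [ 0.53224454 -0.20009444  0.06079442]
[ 0.53154879 -0.19726006  0.19436157] 81.97955691620918 [-4.86798341e-01 -8.48027660e-02  1.74890118e+00  3.56740401e-04
  1.47792142e+00 -1.91764476e+00]
```

Request:
{"method": "drive_tool", "body": {"steps": [{"translation": [-0.02, -0.07, 0.4], "angular": [0, 0, 0], "gripper": 0.55}, {"translation": [0, 0, 0.8], "angular": [0, 0, 0], "gripper": 0.55}, {"translation": [0, 0, 0.8], "angular": [0, 0, 0], "gripper": 0.55}, {"translation": [0, 0, 0.8], "angular": [0, 0, 0], "gripper": 0.55}, {"translation": [0, 0, 0.7], "angular": [0, 0, 0], "gripper": 0.55}, {"translation": [0, 0, 0.5], "angular": [0, 0, 0], "gripper": 0.55}, {"translation": [0, 0, 0], "angular": [0, 0, 0], "gripper": 0.55}], "force": 40}}

```text
t: 4.42
tool_pos: [0.5304, -0.2006, 0.032]
tool_rot: [-0.22, -3.13, -0.003]
contact_force: [0.1, 0.0, 0.1]
opening: 0.047
grip_force: 0.0
```

Request:
{"method": "drive_tool", "body": {"steps": [{"translation": [0, 0, 0], "angular": [0, 0, 0], "gripper": 0.1}, {"translation": [0, 0, 0], "angular": [0, 0, 0], "gripper": 0}, {"translation": [0, 0, 0], "angular": [0, 0, 0], "gripper": 0}, {"translation": [0, 0, 0], "angular": [0, 0, 0], "gripper": 0}, {"translation": [0, 0, 0], "angular": [0, 0, 0], "gripper": 0}, {"translation": [0, 0, 0], "angular": [0, 0, 0], "gripper": 0}]}}

```text
t: 5.18
tool_pos: [0.5321, -0.2018, 0.0344]
tool_rot: [-0.22, -3.134, 0.0]
contact_force: [0.0, -1.0, -0.3]
opening: 0.0
grip_force: 0.0
```

The fingers shut on nothing, so I'll look at what's there.

```bash
python3 - <<'E'
from h import *
T=ctrl.get_image("top");S=ctrl.get_image("side")
def crop(I,u,v,r=45): return cv2.resize(I["color"][v-r:v+r,u-r:u+r],(380,380),interpolation=cv2.INTER_CUBIC)
save("miss.png",np.hstack([crop(T,341,232),crop(S,294,270)]))
o=ctrl.get_obs();print(o)
E
```

```text
{'t': 5.275, 'q': array([-4.93193747e-01,  7.45141958e-02,  1.87132909e+00, -1.12000567e-05,
        1.19584173e+00, -1.92375821e+00]), 'dq': array([1.83922185e-03, 6.01380340e-05, 1.37623643e-03, 2.35685346e-03,
       3.57084987e-04, 4.77686504e-04]), 'effort': array([-3.33711123e-04, -3.62854350e+01, -3.29956841e+01, -2.81880320e-04,
        2.50049225e-04,  2.12447497e-05]), 'tool_pos': array([ 0.53205762, -0.20174422,  0.03435259]), 'tool_rot': array([-2.20082630e-01, -3.13378558e+00, -4.46329010e-05]), 'contact_force': array([-0.06359298,  0.19209255, -0.10132294]), 'wrist_torque': array([-0.02752261, -0.03857933,  0.00355724]), 'grip_force': 0.0, 'opening': -2.6899498037388668e-05}
```

View pics/miss.png

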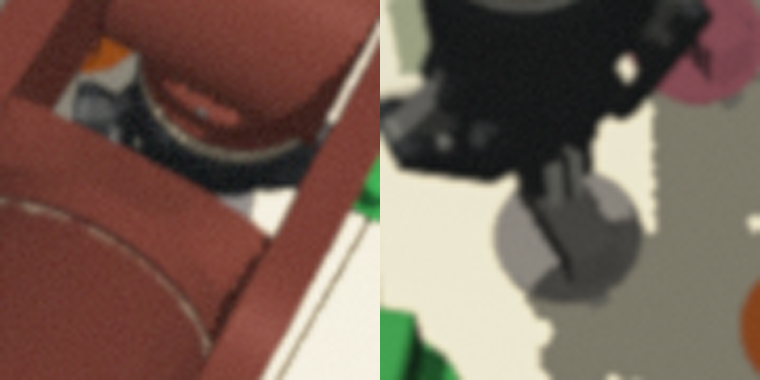

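```bash
python3 - <<'E'
from h import *
S=ctrl.get_image("side");P=cloud(S);k=380/90
print("tcp proj",proj(S,[.5321,-.2018,.0344]), "crop",[(p-o)*k for p,o in zip(proj(S,[.5321,-.2018,.0344]),(249,225))])
for (x,y) in((170,200),(185,170),(190,200),(160,160),(190,240),(210,270),(130,230),(240,200)):
    u,v=249+x/k,225+y/k;print((x,y),P[int(v),int(u)].round(4),S["color"][int(v),int(u)])
W=ctrl.get_image("wrist");P=cloud(W);print("wrist tcp",proj(W,[.5321,-.2018,.0344]))
m=(P[...,2]>.05)&(P[...,2]<.068)&(np.hypot(P[...,0]-.532,P[...,1]+.2)<.06);q=P[m];print(len(q))
if len(q):print(cv2.minAreaRect((q[:,:2]*1000).astype(np.float32)))
save("miss2.png",W["color"])
E
```

```text
tcp proj (np.float64(292.5062031428537), np.float64(278.7990580932035)) crop [np.float64(183.6928577142711), np.float64(227.15157861574806)]
(170, 200) [ 0.5378 -0.2102  0.0786] [81 80 76]
(185, 170) [ 0.5397 -0.2045  0.0988] [55 55 51]
(190, 200) [ 0.5359 -0.1999  0.0632] [63 62 58]
(160, 160) [ 0.5407 -0.215   0.1221] [22 24 25]
(190, 240) [ 0.5498 -0.2098  0.0648] [70 67 64]
(210, 270) [ 0.5579 -0.2085  0.0504] [64 62 59]
(130, 230) [ 0.5174 -0.2194  0.0318] [139 135 128]
(240, 200) [ 0.5321 -0.1759  0.0284] [137 132 125]
wrist tcp (np.float64(320.28385547445555), np.float64(271.29159910617466))
3053
((520.2329711914062, -198.76939392089844), (21.394540786743164, 28.37063980102539), 82.63545227050781)
```

View pics/miss2.png

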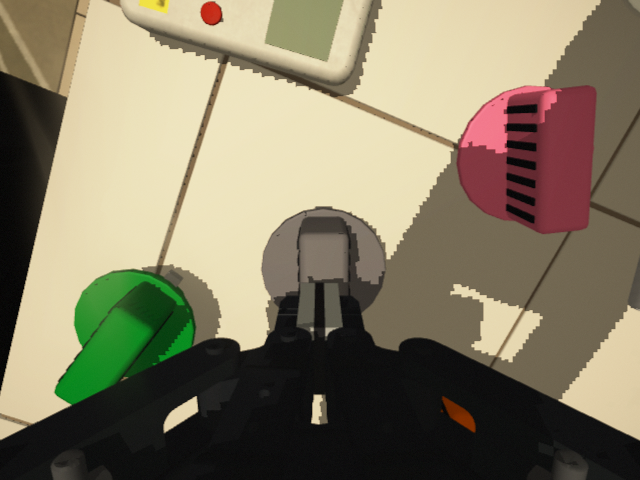

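The wrist view shows the grey wing at (325,250) with the shut fingers ending near (320,285). They seem to be above the wing or off to one side. I'll check depth there.

```bash
python3 - <<'E'
from h import *
W=ctrl.get_image("wrist");P=cloud(W);o=ctrl.get_obs();R=cv2.Rodrigues(o["tool_rot"])[0]
for u,v in((325,230),(325,270),(307,286),(333,286),(307,310),(333,310),(285,310),(355,310),(307,330),(320,300),(320,330)):
    print((u,v),W["color"][v,u],P[v,u].round(4),(R.T@(P[v,u]-o["tool_pos"])).round(4))
print(o["t"],o["opening"],o["grip_force"])
E
```

```text
(325, 230) [69 63 55] [ 0.5068 -0.1965  0.0566] [ 0.0258  0.0017 -0.0223]
(325, 270) [129 118 104] [ 0.5218 -0.1986  0.0611] [ 0.0106  0.0017 -0.0267]
(307, 286) [97 94 81] [ 0.5198 -0.2049  0.08  ] [ 0.0117 -0.0049 -0.0456]
(333, 286) [97 94 80] [ 0.5214 -0.1959  0.0791] [ 0.0114  0.0043 -0.0447]
(307, 310) [96 94 80] [ 0.5204 -0.2045  0.0976] [ 0.0112 -0.0044 -0.0632]
(333, 310) [97 93 80] [ 0.5214 -0.1965  0.0979] [ 0.0113  0.0037 -0.0635]
(285, 310) [15 16 17] [ 0.5231 -0.2125  0.09  ] [ 0.0074 -0.0119 -0.0556]
(355, 310) [14 12 14] [ 0.5263 -0.1896  0.0899] [ 0.0074  0.0112 -0.0555]
(307, 330) [61 58 51] [ 0.5199 -0.2041  0.1113] [ 0.0118 -0.004  -0.0769]
(320, 300) [20 18 15] [ 0.4646 -0.193   0.2141] [ 0.0681 -0.0007 -0.1797]
(320, 330) [37 35 32] [ 0.5219 -0.2007  0.1084] [ 0.0102 -0.0004 -0.074 ]
5.425 -1.8398935193617536e-05 0.0
```

Two cameras agree that the shut fingertips are about 44 mm behind the reported TCP (pad ends at z ≈ 0.078 while the TCP reads 0.034). The fingers are centred laterally, so they simply closed above the wing. I'll correct for this by reopening and going 42 mm lower.

Request:
{"method": "drive_tool", "body": {"steps": [{"translation": [0, 0.04, 0], "angular": [0, 0, 0], "gripper": 0.55}, {"translation": [0, 0, 0], "angular": [0, 0, 0], "gripper": 0.55}, {"translation": [0, 0, 0], "angular": [0, 0, 0], "gripper": 0.55}, {"translation": [0, 0, 0], "angular": [0, 0, 0], "gripper": 0.55}]}}

```text
t: 5.92
tool_pos: [0.5323, -0.2002, 0.0344]
tool_rot: [-0.22, -3.134, 0.0]
contact_force: [0.0, 0.4, 0.3]
opening: 0.0469
grip_force: 0.0
```

```bash
python3 - <<'E'
from h import *
W=ctrl.get_image("wrist");P=cloud(W);o=ctrl.get_obs();R=cv2.Rodrigues(o["tool_rot"])[0]
L=(P-o["tool_pos"])@R
m=(abs(L[...,1])<.06)&(L[...,2]<-.028)&(L[...,2]>-.1)&(abs(L[...,0])<.013)
for s in(-1,1):
    q=L[m&(L[...,1]*s>.015)];print(s,len(q),np.percentile(q[:,2],[1,50,99,100]).round(4),np.percentile(q[:,1],[0,50,100]).round(4),np.percentile(q[:,0],[1,99]).round(4))
print(o["opening"],o["tool_pos"])
E
```

```text
-1 12018 [-0.0997 -0.0929 -0.0444 -0.0389] [-0.0591 -0.0407 -0.0223] [-0.0106  0.0129]
1 11899 [-0.0997 -0.0929 -0.0442 -0.039 ] [0.0211 0.0396 0.058 ] [-0.0105  0.0129]
0.047252418591847443 [ 0.5323164  -0.20018319  0.0344033 ]
```

Request:
{"method": "drive_tool", "body": {"steps": [{"translation": [0, 0, 0.35], "angular": [0, 0, 0], "gripper": 0.55}, {"translation": [0, 0, 0.35], "angular": [0, 0, 0], "gripper": 0.55}, {"translation": [0, 0, 0.3], "angular": [0, 0, 0], "gripper": 0.55}, {"translation": [0, 0, 0], "angular": [0, 0, 0], "gripper": 0.55}]}}

```text
t: 6.48
tool_pos: [0.5308, -0.1994, -0.0077]
tool_rot: [-0.22, -3.13, -0.002]
contact_force: [-0.3, 0.0, -0.0]
opening: 0.0469
grip_force: 0.0
```

Request:
{"method": "drive_tool", "body": {"steps": [{"translation": [0, 0, 0], "angular": [0, 0, 0], "gripper": 0.2}, {"translation": [0, 0, 0], "angular": [0, 0, 0], "gripper": 0}, {"translation": [0, 0, 0], "angular": [0, 0, 0], "gripper": 0}, {"translation": [0, 0, 0], "angular": [0, 0, 0], "gripper": 0}, {"translation": [0, 0, 0], "angular": [0, 0, 0], "gripper": 0}], "force": 40}}

```text
t: 7.1
tool_pos: [0.5328, -0.2004, -0.005]
tool_rot: [0.22, 3.133, -0.001]
contact_force: [0.4, -0.2, 2.0]
opening: 0.0195
grip_force: 41.8
```

Request:
{"method": "drive_tool", "body": {"steps": [{"translation": [0, 0, -0.3], "angular": [0, 0, 0], "gripper": 0}, {"translation": [0, 0, -0.6], "angular": [0, 0, 0], "gripper": 0}, {"translation": [0, 0, -0.7], "angular": [0, 0, 0], "gripper": 0}, {"translation": [0, 0, -0.6], "angular": [0, 0, 0], "gripper": 0}, {"translation": [0, 0, -0.4], "angular": [0, 0, 0], "gripper": 0}, {"translation": [0, 0, 0], "angular": [0, 0, 0], "gripper": 0}]}}

```text
t: 7.85
tool_pos: [0.5331, -0.2006, 0.0999]
tool_rot: [0.22, 3.131, -0.002]
contact_force: [0.4, 0.9, -2.6]
opening: 0.0192
grip_force: 41.4
```

Request:
{"method": "drive_tool", "body": {"steps": [{"translation": [0.02, 0.3, 0], "angular": [0, 0, 0], "gripper": 0}, {"translation": [0.05, 0.8, 0], "angular": [0, 0, 0], "gripper": 0}, {"translation": [0.05, 0.8, 0], "angular": [0, 0, 0], "gripper": 0}, {"translation": [0.05, 0.8, 0], "angular": [0, 0, 0], "gripper": 0}, {"translation": [0.05, 0.8, 0], "angular": [0, 0, 0], "gripper": 0}, {"translation": [0.05, 0.8, 0], "angular": [0, 0, 0], "gripper": 0}, {"translation": [0.05, 0.8, 0], "angular": [0, 0, 0], "gripper": 0}, {"translation": [0.02, 0.4, 0], "angular": [0, 0, 0], "gripper": 0}]}}

```text
t: 8.85
tool_pos: [0.5483, 0.0215, 0.0968]
tool_rot: [-0.217, -3.131, -0.0]
contact_force: [0.7, 0.6, -1.3]
opening: 0.0194
grip_force: 41.2
```

Request:
{"method": "drive_tool", "body": {"steps": [{"translation": [0, 0, 0], "angular": [0, 0, -0.5], "gripper": 0}, {"translation": [0, 0, 0], "angular": [0, 0, -0.9], "gripper": 0}, {"translation": [0, 0, 0], "angular": [0, 0, -0.9], "gripper": 0}, {"translation": [0, 0, 0], "angular": [0, 0, -0.9], "gripper": 0}, {"translation": [0, 0, 0], "angular": [0, 0, -0.9], "gripper": 0}, {"translation": [0, 0, 0], "angular": [0, 0, -0.8], "gripper": 0}, {"translation": [0, 0, 0], "angular": [0, 0, 0], "gripper": 0}, {"translation": [0, 0, 0], "angular": [0, 0, 0], "gripper": 0}]}}

```text
t: 9.85
tool_pos: [0.5493, 0.0196, 0.0979]
tool_rot: [0.841, -3.026, -0.0]
contact_force: [0.3, -1.5, -1.9]
opening: 0.0194
grip_force: 41.4
```

```bash
cat >> h.py <<'E'
def st():
    o=ctrl.get_obs();R=cv2.Rodrigues(o["tool_rot"])[0]
    print(round(o["t"],2),"tool",o["tool_pos"].round(4),"capz",round(o["tool_pos"][2]+.005,4),"capyaw",np.degrees(np.arctan2(R[1,1],R[0,1])).round(2)-90,"F",o["contact_force"].round(1),"M",o["wrist_torque"].round(2),"open",round(o["opening"],4),"R xy",R[:2,:2].round(3).tolist(),"tilt",R[2,:2].round(3))
    return o,R
E
python3 - <<'E'
from h import *
o,R=st()
W=ctrl.get_image("wrist");S=ctrl.get_image("side");T=ctrl.get_image("top")
for n,I in(("w",W),("s",S),("t",T)):
    P=cloud(I);L=(P-o["tool_pos"])@R
    m=(np.hypot(L[...,0],L[...,1])<.04)&(abs(L[...,2]+.024)<.004)  # flange top expected 29-5=24mm above tool
    q=L[m];
    if len(q)>20: print(n,len(q),cv2.minEnclosingCircle((q[:,:2]*1000).astype(np.float32)),np.median(q[:,2]))
    H=P[(np.hypot(P[...,0]-.55,P[...,1]-.02)<.05)&(abs(P[...,2]-.062)<.003)]
    if len(H)>50: print(" rim",len(H),cv2.minEnclosingCircle((H[:,:2]*1000).astype(np.float32)))
save("s5.png",cv2.resize(S["color"][130:290,300:500],None,fx=3.5,fy=3.5,interpolation=cv2.INTER_CUBIC))
E
```

```text
9.85 tool [0.5493 0.0196 0.0979] capz 0.1029 capyaw 31.069999999999993 F [ 0.3 -1.5 -1.9] M [ 0.02  0.06 -0.01] open 0.0194 R xy [[-0.857, -0.516], [-0.516, 0.857]] tilt [0.001 0.   ]
 rim 4249 ((549.421142578125, 19.22634506225586), 36.64209747314453)
 rim 539 ((548.7940063476562, 17.86804962158203), 37.61670684814453)
 rim 337 ((549.623046875, 19.896991729736328), 36.671607971191406)
```

View pics/s5.png

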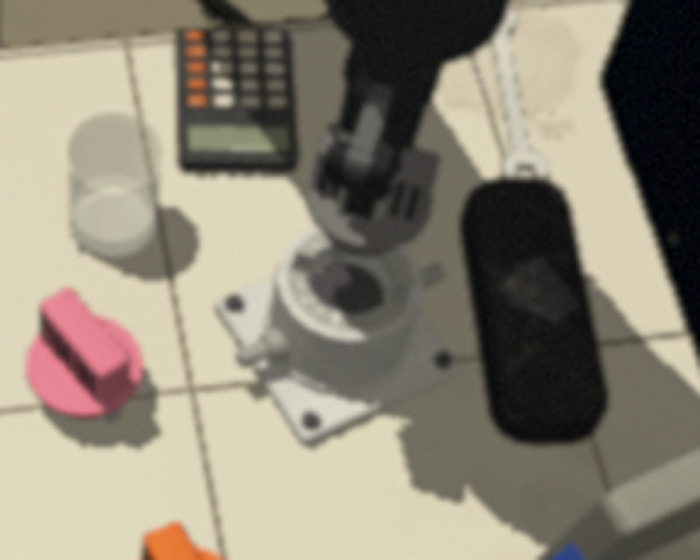

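The side view shows the cap held upright over the mouth. Descending.

Request:
{"method": "drive_tool", "body": {"steps": [{"translation": [0, 0, 0.35], "angular": [0, 0, 0], "gripper": 0}, {"translation": [0, 0, 0.35], "angular": [0, 0, 0], "gripper": 0}, {"translation": [0, 0, 0.25], "angular": [0, 0, 0], "gripper": 0}, {"translation": [0, 0, 0.1], "angular": [0, 0, 0], "gripper": 0}, {"translation": [0, 0, 0], "angular": [0, 0, 0], "gripper": 0}, {"translation": [0, 0, 0], "angular": [0, 0, 0], "gripper": 0}]}}

```text
t: 10.75
tool_pos: [0.5501, 0.0195, 0.057]
tool_rot: [-0.844, 3.025, -0.001]
contact_force: [0.1, 0.6, -1.1]
opening: 0.0196
grip_force: 41.4
```

Request:
{"method": "drive_tool", "body": {"steps": [{"translation": [0, 0, 0.04], "angular": [0, 0, 0], "gripper": 0}, {"translation": [0, 0, 0.04], "angular": [0, 0, 0], "gripper": 0}, {"translation": [0, 0, 0.03], "angular": [0, 0, 0], "gripper": 0}, {"translation": [0, 0, 0.03], "angular": [0, 0, 0], "gripper": 0}, {"translation": [0, 0, 0], "angular": [0, 0, 0], "gripper": 0}]}}

```text
t: 11.38
tool_pos: [0.5494, 0.0196, 0.0506]
tool_rot: [0.844, -3.026, -0.0]
contact_force: [-0.1, 0.1, -1.6]
opening: 0.0191
grip_force: 41.4
```

Request:
{"method": "drive_tool", "body": {"steps": [{"translation": [0, 0, 0.025], "angular": [0, 0, 0], "gripper": 0}, {"translation": [0, 0, 0.025], "angular": [0, 0, 0], "gripper": 0}, {"translation": [0, 0, 0.02], "angular": [0, 0, 0], "gripper": 0}, {"translation": [0, 0, 0], "angular": [0, 0, 0], "gripper": 0}]}}

```text
t: 11.88
tool_pos: [0.5495, 0.0196, 0.0479]
tool_rot: [0.844, -3.026, -0.0]
contact_force: [0.8, -0.1, -1.9]
opening: 0.0195
grip_force: 41.4
```

Request:
{"method": "drive_tool", "body": {"steps": [{"translation": [0, 0, 0.025], "angular": [0, 0, 0], "gripper": 0}, {"translation": [0, 0, 0.025], "angular": [0, 0, 0], "gripper": 0}, {"translation": [0, 0, 0], "angular": [0, 0, 0], "gripper": 0}]}}

```text
t: 12.25
tool_pos: [0.5495, 0.0196, 0.0459]
tool_rot: [0.844, -3.026, -0.0]
contact_force: [-0.8, -0.9, -2.5]
opening: 0.0194
grip_force: 41.4
```

The lugs are dropping through the slots with no contact force. Continuing down to the plate.

Request:
{"method": "drive_tool", "body": {"steps": [{"translation": [0, 0, 0.03], "angular": [0, 0, 0], "gripper": 0}, {"translation": [0, 0, 0.03], "angular": [0, 0, 0], "gripper": 0}, {"translation": [0, 0, 0.03], "angular": [0, 0, 0], "gripper": 0}, {"translation": [0, 0, 0.03], "angular": [0, 0, 0], "gripper": 0}, {"translation": [0, 0, 0], "angular": [0, 0, 0], "gripper": 0}]}}

```text
t: 12.88
tool_pos: [0.5497, 0.0196, 0.0414]
tool_rot: [0.844, -3.026, -0.0]
contact_force: [-1.9, 0.3, -0.7]
opening: 0.0197
grip_force: 41.7
```

Request:
{"method": "drive_tool", "body": {"steps": [{"translation": [0, 0, 0.04], "angular": [0, 0, 0], "gripper": 0}, {"translation": [0, 0, 0.04], "angular": [0, 0, 0], "gripper": 0}, {"translation": [0, 0, 0.04], "angular": [0, 0, 0], "gripper": 0}, {"translation": [0, 0, 0.04], "angular": [0, 0, 0], "gripper": 0}, {"translation": [0, 0, 0], "angular": [0, 0, 0], "gripper": 0}], "force": 60}}

```text
t: 13.5
tool_pos: [0.55, 0.0196, 0.036]
tool_rot: [-0.844, 3.026, -0.0]
contact_force: [-3.9, 0.3, 8.7]
opening: 0.019
grip_force: 63.4
```

```bash
python3 -c "
from h import *
st()"
```

```text
13.5 tool [0.55   0.0196 0.036 ] capz 0.041 capyaw 31.17 F [-3.9  0.3  8.7] M [ 0.11  0.83 -0.01] open 0.019 R xy [[-0.856, -0.518], [-0.518, 0.856]] tilt [-0. -0.]
```

Request:
{"method": "drive_tool", "body": {"steps": [{"translation": [0.01, 0.006, 0.03], "angular": [0, 0, 0], "gripper": 0}, {"translation": [0, 0, 0], "angular": [0, 0, 0.3], "gripper": 0}, {"translation": [0, 0, 0], "angular": [0, 0, 0.4], "gripper": 0}, {"translation": [0, 0, 0], "angular": [0, 0, 0.4], "gripper": 0}, {"translation": [0, 0, 0], "angular": [0, 0, 0], "gripper": 0}]}}

```text
t: 14.12
tool_pos: [0.5514, 0.0193, 0.036]
tool_rot: [-0.608, 3.078, -0.002]
contact_force: [-0.3, 0.8, 7.6]
opening: 0.0191
grip_force: 63.5
```

```bash
python3 -c "
from h import *
st()"
```

```text
14.12 tool [0.5514 0.0193 0.036 ] capz 0.041 capyaw 22.340000000000003 F [-0.3  0.8  7.6] M [-0.05  0.22 -0.03] open 0.0191 R xy [[-0.925, -0.38], [-0.38, 0.925]] tilt [-0.004 -0.002]
```

Request:
{"method": "drive_tool", "body": {"steps": [{"translation": [0, 0, 0], "angular": [0, 0, 0], "gripper": 0}, {"translation": [0, 0, 0], "angular": [0, 0, 0], "gripper": 0}]}}

```text
t: 14.38
tool_pos: [0.5514, 0.0193, 0.036]
tool_rot: [-0.608, 3.078, -0.002]
contact_force: [-0.6, -0.1, 8.7]
opening: 0.0194
grip_force: 63.5
```

```bash
python3 -c "
from h import *
st()"
```

```text
14.38 tool [0.5514 0.0193 0.036 ] capz 0.041 capyaw 22.36 F [-0.6 -0.1  8.7] M [-0.01  0.27  0.01] open 0.0194 R xy [[-0.925, -0.38], [-0.38, 0.925]] tilt [-0.004 -0.002]
```

Request:
{"method": "drive_tool", "body": {"steps": [{"translation": [0.03, 0.013, 0.03], "angular": [0, 0, 0], "gripper": 0}, {"translation": [0, 0, 0], "angular": [0, 0, 0], "gripper": 0}, {"translation": [0, 0, 0], "angular": [0, 0, 0], "gripper": 0}]}}

```text
t: 14.75
tool_pos: [0.5513, 0.0193, 0.0355]
tool_rot: [-0.608, 3.075, -0.003]
contact_force: [1.1, 0.3, 8.6]
opening: 0.0192
grip_force: 63.6
```

```bash
python3 -c "
from h import *
st()
W=ctrl.get_image('wrist');P=cloud(W)
m=(np.hypot(P[...,0]-.55,P[...,1]-.02)<.034)&(P[...,2]>.064)&(P[...,2]<.078);q=P[m];print(len(q),np.median(q[:,2]),cv2.minEnclosingCircle((q[:,:2]*1000).astype(np.float32)))
S=ctrl.get_image('side')
save('s6.png',np.hstack([cv2.resize(S['color'][170:270,350:450],(400,400),interpolation=cv2.INTER_CUBIC),cv2.resize(W['color'][140:340,220:420],(400,400),interpolation=cv2.INTER_CUBIC)]))"
```

```text
14.75 tool [0.5513 0.0193 0.0355] capz 0.0405 capyaw 22.36 F [1.1 0.3 8.6] M [-0.01 -0.03 -0.02] open 0.0192 R xy [[-0.925, -0.38], [-0.38, 0.925]] tilt [-0.007 -0.003]
4758 0.06958735960222079 ((545.6194458007812, 17.073789596557617), 31.344955444335938)
```

View pics/s6.png

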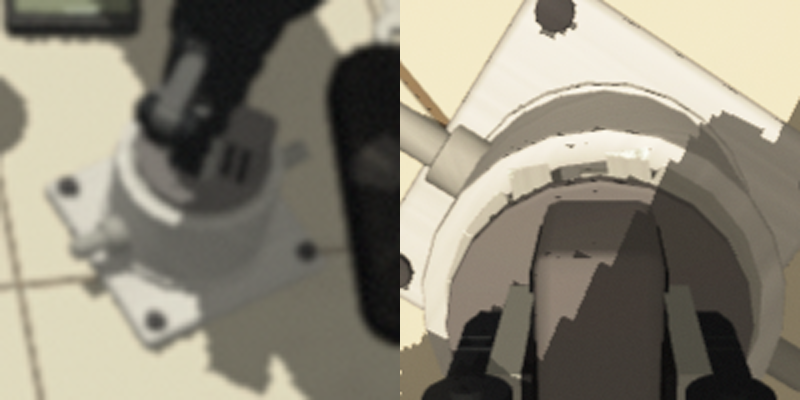

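The side and wrist views show the cap seated in the mouth and held by the wing, its flange top at z ≈ 0.0696 (cap z ≈ 0.0406). A slot is visible at (580,170), no longer under the wing, so the cap really is turning. The arm isn't fully following small commands, so I'll check the joints.

```bash
python3 -c "
from h import *
o,R=st();print(o['q'].round(3),o['effort'].round(2),o['wrist_torque'])"
```

```text
14.85 tool [0.5513 0.0193 0.0355] capz 0.0405 capyaw 22.36 F [0.9 0.3 8.3] M [ 0.01 -0.08 -0.  ] open 0.019 R xy [[-0.925, -0.38], [-0.38, 0.925]] tilt [-0.007 -0.003]
[-0.1    0.027  1.918  0.     1.188 -2.061] [-7.000e-02 -2.924e+01 -2.776e+01 -6.000e-02  1.700e-01 -2.000e-02] [ 0.01471506 -0.07834454 -0.00342457]
```

Request:
{"method": "drive_tool", "body": {"steps": [{"translation": [0, 0, 0.01], "angular": [0, 0, 0.3], "gripper": 0}, {"translation": [0, 0, 0], "angular": [0, 0, 0.4], "gripper": 0}, {"translation": [0, 0, 0], "angular": [0, 0, 0.4], "gripper": 0}, {"translation": [0, 0, 0], "angular": [0, 0, 0], "gripper": 0}, {"translation": [0, 0, 0], "angular": [0, 0, 0], "gripper": 0}]}}

```text
t: 15.48
tool_pos: [0.5511, 0.0191, 0.0351]
tool_rot: [-0.37, 3.113, -0.003]
contact_force: [0.4, -0.2, 9.0]
opening: 0.019
grip_force: 63.6
```

```bash
python3 -c "
from h import *
o,R=st();print(o['q'].round(3),o['effort'].round(2))"
```

```text
15.47 tool [0.5511 0.0191 0.0351] capz 0.0401 capyaw 13.560000000000002 F [ 0.4 -0.2  9. ] M [-0.12  0.01 -0.05] open 0.019 R xy [[-0.972, -0.234], [-0.234, 0.972]] tilt [-0.007 -0.003]
[-0.1    0.028  1.918 -0.     1.188 -1.908] [  0.27 -29.05 -27.84   0.13  -0.03  -0.04]
```

Request:
{"method": "drive_tool", "body": {"steps": [{"translation": [0, 0, 0], "angular": [0, 0, 0.4], "gripper": 0}, {"translation": [0, 0, 0], "angular": [0, 0, 0.5], "gripper": 0}, {"translation": [0, 0, 0], "angular": [0, 0, 0.5], "gripper": 0}, {"translation": [0, 0, 0], "angular": [0, 0, 0.5], "gripper": 0}, {"translation": [0, 0, 0], "angular": [0, 0, 0.5], "gripper": 0}, {"translation": [0, 0, 0], "angular": [0, 0, 0.4], "gripper": 0}, {"translation": [0, 0, 0], "angular": [0, 0, 0], "gripper": 0}, {"translation": [0, 0, 0], "angular": [0, 0, 0], "gripper": 0}]}}

```text
t: 16.48
tool_pos: [0.551, 0.0192, 0.0351]
tool_rot: [0.242, 3.126, -0.0]
contact_force: [0.0, 0.5, 9.5]
opening: 0.0191
grip_force: 63.7
```

```bash
python3 -c "
from h import *
o,R=st()"
```

```text
16.48 tool [0.551  0.0192 0.0351] capz 0.0401 capyaw -8.840000000000003 F [0.  0.5 9.5] M [-0.04  0.12 -0.1 ] open 0.0191 R xy [[-0.988, 0.154], [0.154, 0.988]] tilt [-0.007  0.   ]
```

Request:
{"method": "drive_tool", "body": {"steps": [{"translation": [0, 0, 0], "angular": [0, 0, 0.25], "gripper": 0}, {"translation": [0, 0, 0], "angular": [0, 0, 0.25], "gripper": 0}, {"translation": [0, 0, 0], "angular": [0, 0, 0.25], "gripper": 0}, {"translation": [0, 0, 0], "angular": [0, 0, 0], "gripper": 0}]}}

```text
t: 16.98
tool_pos: [0.5511, 0.0191, 0.0351]
tool_rot: [0.405, 3.108, -0.0]
contact_force: [-0.0, -1.1, 9.4]
opening: 0.0191
grip_force: 63.7
```

```bash
python3 -c "
from h import *
o,R=st()"
```

```text
16.98 tool [0.5511 0.0191 0.0351] capz 0.0401 capyaw -14.840000000000003 F [-0.  -1.1  9.4] M [-0.14  0.13  0.04] open 0.0191 R xy [[-0.967, 0.256], [0.256, 0.967]] tilt [-0.007  0.001]
```

Request:
{"method": "drive_tool", "body": {"steps": [{"translation": [0, 0, 0], "angular": [0, 0, 0.2], "gripper": 0}, {"translation": [0, 0, 0], "angular": [0, 0, 0], "gripper": 0}]}}

```text
t: 17.23
tool_pos: [0.5511, 0.0191, 0.0351]
tool_rot: [0.448, 3.102, -0.0]
contact_force: [0.5, 0.0, 10.2]
opening: 0.0191
grip_force: 63.7
```

```bash
python3 -c "
from h import *
o,R=st()"
```

```text
17.23 tool [0.5511 0.0191 0.0351] capz 0.0401 capyaw -16.430000000000007 F [ 0.5  0.  10.2] M [-0.09  0.11 -0.03] open 0.0191 R xy [[-0.959, 0.283], [0.283, 0.959]] tilt [-0.007  0.001]
```

Request:
{"method": "drive_tool", "body": {"steps": [{"translation": [0, 0, 0], "angular": [0, 0, 0.2], "gripper": 0}, {"translation": [0, 0, 0], "angular": [0, 0, 0], "gripper": 0}]}}

```text
t: 17.48
tool_pos: [0.5511, 0.0192, 0.0351]
tool_rot: [0.491, 3.096, 0.0]
contact_force: [0.8, 0.2, 10.1]
opening: 0.0191
grip_force: 63.7
```

```bash
python3 -c "
from h import *
o,R=st()"
```

```text
17.48 tool [0.5511 0.0192 0.0351] capz 0.0401 capyaw -18.03 F [ 0.8  0.2 10.1] M [-0.05  0.08  0.01] open 0.0191 R xy [[-0.951, 0.31], [0.31, 0.951]] tilt [-0.007  0.001]
```

Request:
{"method": "drive_tool", "body": {"steps": [{"translation": [0, 0, 0], "angular": [0, 0, 0.2], "gripper": 0}, {"translation": [0, 0, 0], "angular": [0, 0, 0], "gripper": 0}]}}

```text
t: 17.73
tool_pos: [0.5512, 0.0196, 0.0351]
tool_rot: [0.534, 3.089, 0.002]
contact_force: [-0.1, 1.3, 9.6]
opening: 0.0191
grip_force: 63.6
```

```bash
python3 -c "
from h import *
o,R=st()"
```

```text
17.73 tool [0.5512 0.0196 0.0351] capz 0.0401 capyaw -19.61 F [-0.1  1.3  9.6] M [ 0.1  -0.09  0.14] open 0.0191 R xy [[-0.942, 0.336], [0.336, 0.942]] tilt [-0.007  0.002]
```

Request:
{"method": "drive_tool", "body": {"steps": [{"translation": [0, 0, 0], "angular": [0, 0, 0.2], "gripper": 0}, {"translation": [0, 0, 0], "angular": [0, 0, 0], "gripper": 0}]}}

```text
t: 17.98
tool_pos: [0.5514, 0.0199, 0.0351]
tool_rot: [0.575, 3.081, 0.002]
contact_force: [1.8, 2.1, 9.3]
opening: 0.0194
grip_force: 63.7
```

```bash
python3 -c "
from h import *
o,R=st()"
```

```text
17.98 tool [0.5514 0.0199 0.0351] capz 0.0401 capyaw -21.150000000000006 F [1.8 2.1 9.3] M [ 0.36 -0.13  0.55] open 0.0194 R xy [[-0.933, 0.361], [0.361, 0.933]] tilt [-0.007  0.003]
```

The torque has climbed to 0.55 N·m, so this is the end stop. I'll back off a touch, ease up into the pockets, then let go.

Request:
{"method": "drive_tool", "body": {"steps": [{"translation": [0, 0, 0], "angular": [0, 0, -0.25], "gripper": 0}, {"translation": [0, 0, 0], "angular": [0, 0, 0], "gripper": 0}, {"translation": [0, 0, -0.04], "angular": [0, 0, 0], "gripper": 0}, {"translation": [0, 0, -0.04], "angular": [0, 0, 0], "gripper": 0}, {"translation": [0, 0, 0], "angular": [0, 0, 0], "gripper": 0}]}}

```text
t: 18.6
tool_pos: [0.5512, 0.0198, 0.0377]
tool_rot: [0.524, 3.09, 0.003]
contact_force: [2.7, 1.9, 5.9]
opening: 0.0189
grip_force: 63.1
```

```bash
python3 -c "
from h import *
o,R=st()"
```

```text
18.6 tool [0.5512 0.0198 0.0377] capz 0.0427 capyaw -19.239999999999995 F [2.7 1.9 5.9] M [ 0.3  -0.45  0.04] open 0.0189 R xy [[-0.944, 0.33], [0.33, 0.944]] tilt [-0.007  0.003]
```

The cap has risen to 0.0427, above the 0.041 under-lip height, so it's in the pockets. Releasing.

Request:
{"method": "drive_tool", "body": {"steps": [{"translation": [0, 0, -0.025], "angular": [0, 0, 0], "gripper": 0}, {"translation": [0, 0, 0], "angular": [0, 0, 0], "gripper": 0}, {"translation": [0, 0, 0], "angular": [0, 0, 0], "gripper": 0.55}, {"translation": [0, 0, 0], "angular": [0, 0, 0], "gripper": 0.55}, {"translation": [0, 0, 0], "angular": [0, 0, 0], "gripper": 0.55}, {"translation": [0, 0, 0], "angular": [0, 0, 0], "gripper": 0.55}]}}

```text
t: 19.35
tool_pos: [0.5473, 0.0196, 0.0356]
tool_rot: [-0.525, -3.096, 0.0]
contact_force: [-0.3, -0.2, 0.0]
opening: 0.0466
grip_force: 0.0
```

Request:
{"method": "drive_tool", "body": {"steps": [{"translation": [0, 0, -0.4], "angular": [0, 0, 0], "gripper": 0.55}, {"translation": [0, 0, -0.8], "angular": [0, 0, 0], "gripper": 0.55}, {"translation": [0, 0, -0.8], "angular": [0, 0, 0], "gripper": 0.55}, {"translation": [0, 0, -0.8], "angular": [0, 0, 0], "gripper": 0.55}, {"translation": [0, 0, -0.4], "angular": [0, 0, 0], "gripper": 0.55}, {"translation": [0, 0, 0], "angular": [0, 0, 0], "gripper": 0.55}]}}

```text
t: 20.1
tool_pos: [0.5488, 0.0195, 0.1661]
tool_rot: [0.524, 3.094, 0.0]
contact_force: [0.0, 0.1, 0.1]
opening: 0.0472
grip_force: 0.0
```

```bash
python3 -c "
from h import *
o,R=st()
for n in('wrist','side','top'):
    W=ctrl.get_image(n);P=cloud(W);r=np.hypot(P[...,0]-.55,P[...,1]-.02)
    f=P[(r<.026)&(P[...,2]>.066)&(P[...,2]<.085)];w=P[(r<.035)&(P[...,2]>.095)&(P[...,2]<.115)];rim=P[(r<.04)&(r>.033)&(abs(P[...,2]-.062)<.004)]
    print(n,len(f),'flange',np.median(f[:,2]) if len(f) else 0,'wing',len(w),np.median(w[:,2]) if len(w) else 0,'rim',np.median(rim[:,2]) if len(rim) else 0)
    if len(w)>10:
        print(cv2.minAreaRect((w[:,:2]*1000).astype(np.float32)))
        A=np.c_[w[:,:2]-w[:,:2].mean(0),np.ones(len(w))];print('slope',np.linalg.lstsq(A,w[:,2],rcond=None)[0].round(4))
"
```

```text
20.1 tool [0.5488 0.0195 0.1661] capz 0.1711 capyaw -19.230000000000004 F [0.  0.1 0.1] M [-0.03  0.06  0.03] open 0.0472 R xy [[-0.944, 0.329], [0.329, 0.944]] tilt [-0.003  0.001]
wrist 2076 flange 0.07329673402947022 wing 2870 0.10498804227085665 rim 0.06199508974681719
((550.8763427734375, 19.41465950012207), (21.39501953125, 53.245121002197266), 71.24723815917969)
slope [ 0.0168 -0.0043  0.1047]
side 227 flange 0.07493632658945565 wing 400 0.10606595137573616 rim 0.06312668692158913
((550.153076171875, 17.636125564575195), (22.97488021850586, 54.642051696777344), 68.94664001464844)
slope [0.0217 0.2004 0.105 ]
top 217 flange 0.07359530780604456 wing 214 0.10470777277619683 rim 0.06168756629639646
((543.3986206054688, 22.447946548461914), (21.636260986328125, 38.43612289428711), 69.75753784179688)
slope [0.0493 0.1158 0.104 ]
```

The wing top at 0.105 and the flange at 0.0733 put the cap at z ≈ 0.044, upright and on the axis, so it's locked. Handing in.

```bash
python3 -c "
from station import ctrl
print(ctrl.finish_job())"
```

```text
the job is handed in; nothing more can be done
None
```

The grey cap is locked in the filter housing: it measured upright on the axis at z ≈ 44 mm before I handed the job in at about 20 s, and the hand-in returned no verdict.

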